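# Pack toothed coupling hubs alternately and swing the keeper over

### The arm

A 7-joint arm with a two-finger parallel gripper is mounted at the origin on a cart in front of the work surface, level with it; the furniture and walls round the work are solid. World frame = base frame: x ahead of the robot, y to its left, z up, the work surface at z = 0. Lengths are in m, angles in rad, forces in N, time in s.
With the tool pointing down it reaches from about 0.4 to 0.85 m from the base axis. Payload 10.4 kg.
Tool frame: the origin (TCP) lies where the fingers leave the gripper's body, on its centre line; the fingertips stand 73 mm ahead of it and the grasp point (between the pads) lies 54 mm ahead of it; z points along the fingers, y is the direction in which the jaws open and shut (so a half turn about z gives the same grasp; the last joint's range is limited). The gripper opens to 85 mm and grips with 20 to 120 N. Pads are 22 mm wide; open, the fingers measure 114 mm over their backs; the gripper's body (76 mm by 85 mm) begins 54 mm behind the grasp point. The pads swing forward as they close: fully open they stand 13 mm farther back than shut.
Start: joints at [-1.237, 0.332, -0.065, 1.46, 0.022, 1.35, -0.088], TCP at [0.218, 0.586, 0.304] pointing down, gripper open.
Joint ranges: [-2.6, 2.6], [-0.5, 2.12], [-1.47, 1.34], [0.16, 2.42], [-1.27, 4.41], [0.06, 2.06], [-2.6, 2.6]. Speed limits (rad/s): [2.22, 2.22, 2.79, 2.79, 3.14, 3.14, 3.14].

### API

Orientations are given as a unit quaternion [x, y, z, w].
In Python, from workcell import get_obs, camera, camera_model, hand_in gives the robot as it stands.
- The arm moves only by the shell command python3 -m crank 'ROWS' [FORCE]. ROWS is text: rows parted by semicolons, each of 7 numbers parted by spaces: the shift along the tool's x, y, z in units of 40 mm (1.0 is 40 mm), then the turn, a rotation vector about the tool's x, y, z in units of 8 degrees (1.0 is 8 degrees), then the finger opening in mm, from 0 to 85.4. In form: x y z ax ay az jaw; .... A call has exactly 10 rows; each row shifts and turns the pose as measured when the row begins, along the tool's axes as they then stand; what a row does not reach is not made up. A row lasts 1/10 s, in which the tool goes at most 50 mm and 8.59 degrees, less where a joint would pass 70% of its speed; a pose out of reach is approached as far as the arm can. A call is refused whole if a number of a shift passes 1 or a number of a turn 1, either way. A call with a gripper value outside its range is refused whole. The fingers move at their own pace and stop on an object; FORCE is the grip in N (left out, the last holds). Time passes only in rows, so rows that do not move let the fingers close, or fill a call up. It gives the time, the measured TCP pose, the force and the opening at its end, in the units of the state.
- get_obs(): the state, without advancing time (a new reading comes with each control period).
- camera(name): name is "side" or "top"; returns (picture, depth): 400x640x3 uint8, red, green, blue; 400x640 float32, m along the optical axis (not along the pixel's ray), 0 where there is no reading.
- camera_model(name): a dict with "fx", "fy", "cx", "cy" (pixels), "distortion" ([k1, k2, p1, p2, k3] as OpenCV has them; the pictures are not rectified), "position" and "rotation" of the camera in the world. Camera axes: x right, y up, looking along -z (the intrinsics and any distortion apply to the point x, -y, -z); pixel columns grow to the right and rows downward; lengths in m; the calibration is good to about 2 mm. A picture is of the moment at which its call begins. camera_model takes no time and is no camera call.
- hand_in(): hands the job in, once; it reports no verdict.
The state is a dict: "clock": time; "joint_pos": joint angles; "joint_velocities": joint speeds; "tau": joint torques, N m; "position": TCP position; "ee_rot": TCP orientation; "ft_force": force on the tool from outside, world axes, zero at the start; "torque": the same for the moment, N m; "grip_width": opening from 0.0 (shut) to 1.0 (fully open).
Only numpy, scipy, OpenCV 4.12 (cv2) and the standard library are available. Lean on these libraries where they do the work, as an engineer would, in place of code of your own. Each camera call takes 0.05 s, during which the arm holds its last target.

### The job

Stack the two loose hat-shaped hubs on the dark one already in the rack, alternately up and down so they pack tight: first the brass hub, crown down, turned by feel until its teeth drop fully home between the dark hub's teeth; then the silver hub, crown up, flat and centred on the brass hub's back. Then swing the orange keeper arm over the stack right to its stop. Leave the dishes and the other things on the bench where they are.

Things in the scene. Friction and masses are not known exactly. Their poses are not given: they have to be found in the camera images.
- rack: Grey rack fixed to the bench. Origin: bench level, on the upright stack axis. Base plate 90 (x) x 172 (y, -46 to +126) x 10 mm, with a round seat on the stack axis, top 12 mm over the bench, that holds the dark hub. A post 18 mm thick at y = +95 mm carries the keeper arm.
- dark_hub_top (a point): On the stack axis, level with the tops of the dark hub's teeth. That hub stands crown up, shaped like hub_b: over the bench its brim is at 12-22 mm, crown 22-34, teeth 34-48. It is centred, but its teeth stand at any turn about the axis; that angle differs each time and is NOT reported (this point's axes are the rack's). Stiff to turn, 0.4 N m.
- hub_b: Loose brass hub, 0.17-0.35 kg, lying crown down. Hat shape: brim disc 64 mm diameter, 10 thick; round crown 50 diameter, 12 high; on it four square teeth 14 high (total 36). Origin: centre of the brim's flat back, +z through the crown (down here; origin starts 36 mm over the bench). Fully home on the dark hub its back is 70 mm over the bench; tooth on tooth 84 mm.
- hub_b_teeth (a point): Brass hub's axis at the tips of its teeth, 36 mm from the flat back. Teeth of every hub: one each on the part's +x, +y, -x, -y, 9 mm wide along the circle, 16 to 24 mm off the axis. Two facing hubs mesh when turned 45 degrees to one another, with about 6 degrees to spare either way.
- hub_c: Loose silver hub, same shape and size as hub_b, 0.17-0.35 kg, lying crown up. Origin: centre of its flat back (underside here), +z up through the crown. On the finished stack its underside is 70 mm and the tops of its teeth 106 mm over the bench.
- keeper (a joint): Orange keeper arm, turns level about the post (rack x 0, y +95 mm). Rad: 0 = over the stack, at its stop, pointing along rack -y; positive = anticlockwise from above, towards rack +x, up to 2.2. Starts 1.4 to 2.0, stays where left (0.08 N m friction). 18 mm wide, 118 long, underside 110 mm over the bench: clears the stack by 4 mm only if the hubs are fully down.
- keeper_knob (a point): Top of the black upright round knob, 12 mm diameter and about 28 mm high, standing on the keeper arm 110 mm from the post's axis. Top is 145 mm over the bench. Push it sideways or grip it from above.
- petri_red: Small clear dish with red bits, 55 mm diameter, 15 mm high, bystander. Origin: centre of its underside.
- petri_brown: Small clear dish with brown bits, 55 mm diameter, 17 mm high, bystander. Origin: centre of its underside.
- marker_0: Black marker pen, 132 mm long, lying to the right, bystander.
There are look-alikes about, which are no part of the job. Of the things that look like the hub_b, the smallest one is meant.

How it is judged:
On the way, in this order (a step that is already met when the one before it is completed fails the run):
1. the brass hub is crown down on the dark hub, its teeth fully home between the dark hub's, and released (z of hub_b in the frame of rack between 0.067 and 0.0725 m and horizontal distance between hub_b and rack below 0.006 m and angle between hub_b's own z axis and vertical above 3.07 rad and contact force between the fingers and hub_b below 0.2 N), for 0.2 s.
2. the silver hub stands crown up, flat and centred on the brass hub's back, and is released (z of hub_c in the frame of rack between 0.067 and 0.073 m and horizontal distance between hub_c and hub_b below 0.007 m and angle between hub_c's own z axis and vertical below 0.06 rad and contact force between the fingers and hub_c below 0.2 N), for 0.2 s.
3. the keeper arm is over the stack, at its stop (value of joint keeper below 0.1 rad), for 0.2 s.
At the end, for the whole second after the job is handed in: Brass hub crown down, meshed home (back 70 mm over the bench, +2.5/-3 mm; within 6 mm of the stack axis; tilt under 0.07 rad); silver hub crown up on it (underside 70 mm +-3; axes within 7 mm; tilt under 0.06 rad); keeper within 0.1 rad of its stop; hubs at rest (z of hub_b in the frame of rack between 0.067 and 0.0725 m and horizontal distance between hub_b and rack below 0.006 m and angle between hub_b's own z axis and vertical above 3.07 rad and z of hub_c in the frame of rack between 0.067 and 0.073 m and horizontal distance between hub_c and hub_b below 0.007 m and angle between hub_c's own z axis and vertical below 0.06 rad and linear speed of each of hub_c, hub_b below 0.01 m/s and value of joint keeper below 0.1 rad); the robot touches nothing.
It fails at once if a dish or the black marker was moved more than 25 mm (distance of any of petri_red, petri_brown, marker_0 from where it was at the start of the episode above 0.025 m).
It also fails if it takes over 72 s, if anything falls off the work surface, if the arm or the gripper's body presses on something with over 40 N, if the wrist force passes 120 N, or if a joint passes its speed limit or range.

## Working session

There is one attempt and no reset: what is moved stays moved. The work goes in short steps, Python scripts to look and compute and a shell command to move; the robot and the scene stay as the last step left them, time stands still between calls to the robot, and variables do not carry over. Pictures are saved under pics/ and viewed, and the job is handed in when it is done.

```bash
ls; mkdir -p pics; python3 - <<'E'
from workcell import get_obs,camera,camera_model
import cv2,numpy as np
print(get_obs())
for n in("top","side"):
    p,d=camera(n); np.savez(f"{n}0.npz",p=p,d=d)
    cv2.imwrite(f"pics/{n}0.png",p[:,:,::-1]); print(n,camera_model(n))
E
```

```text
pics
{'clock': 0.0, 'joint_pos': array([-1.23662878,  0.33286925, -0.06471485,  1.46095228,  0.02162742,
        1.34985969, -0.08848399]), 'joint_velocities': array([-0.00179363, -0.00051912, -0.00036128, -0.00022699, -0.00078365,
        0.00019865,  0.0004631 ]), 'tau': array([ 3.42415151e-04, -6.25443149e+01,  4.94678027e-02, -3.91608882e+01,
        1.62335444e-02,  9.82636178e-03,  2.98119357e-05]), 'position': array([0.21818538, 0.58539567, 0.30311229]), 'ee_rot': array([ 1.77410989e-01,  9.84136605e-01, -6.91238403e-04, -8.12512972e-05]), 'ft_force': array([ 0.31125564, -0.05633137, -0.0857132 ]), 'torque': array([ 0.02469448, -0.02821478,  0.06167283]), 'grip_width': 1.000359563667122}
top {'fx': 502.42026255407916, 'fy': 502.42026255407916, 'cx': 326.56948408363536, 'cy': 194.85512926112654, 'distortion': array([0.0526969, 0.       , 0.       , 0.       , 0.       ]), 'position': array([ 0.15255383, -0.0144784 ,  1.58166772]), 'rotation': array([-0.0808056 ,  0.08075537,  0.71484601, -0.68988709])}
side {'fx': 385.0845813693844, 'fy': 385.0845813693844, 'cx': 320.47516928915434, 'cy': 196.06575793992153, 'distortion': array([-0.09262957,  0.        ,  0.        ,  0.        ,  0.        ]), 'position': array([-0.36256579,  0.15333053,  0.93074433]), 'rotation': array([-0.24342574,  0.3085071 ,  0.71407784, -0.57936182])}
```

View pics/top0.png

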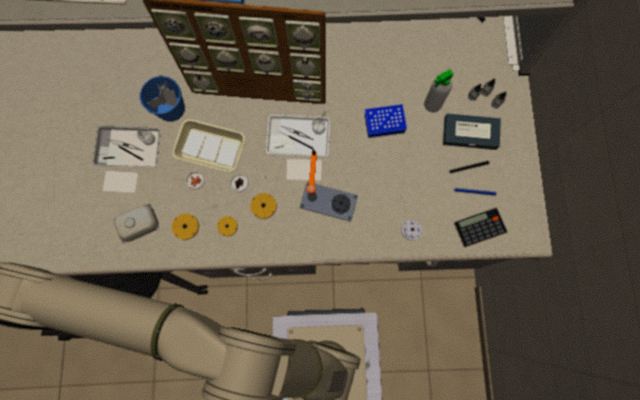

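View pics/side0.png

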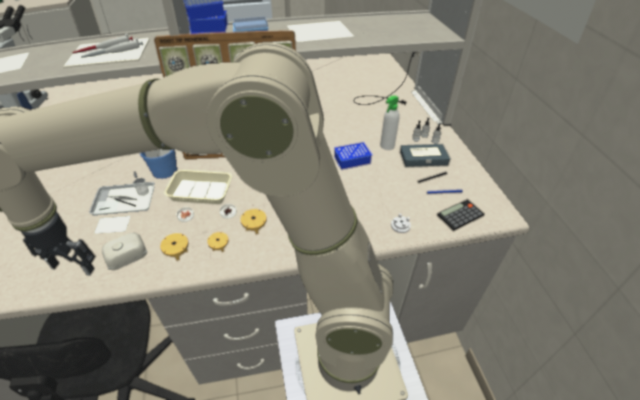

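The top view shows three brass hubs at (185,226), (228,226) (the smallest) and (263,206). The silver hub is at (411,229), and the rack's dark hub at (341,204). The keeper runs from the post at (311,190) to (314,152). Next I'll zoom in and measure.

```bash
cat > h.py <<'E'
import numpy as np,cv2
from workcell import camera_model
from scipy.spatial.transform import Rotation as R
def cloud(n,d):
    m=camera_model(n);K=np.array([[m['fx'],0,m['cx']],[0,m['fy'],m['cy']],[0,0,1]])
    v,u=np.mgrid[0:400,0:640]
    q=cv2.undistortPoints(np.stack([u,v],-1).reshape(-1,1,2).astype(np.float32),K,m['distortion']).reshape(400,640,2)
    P=np.stack([q[...,0]*d,-q[...,1]*d,-d],-1)
    return P@R.from_quat(m['rotation']).as_matrix().T+m['position']
def proj(n,X):
    m=camera_model(n);K=np.array([[m['fx'],0,m['cx']],[0,m['fy'],m['cy']],[0,0,1]])
    c=(np.atleast_2d(X)-m['position'])@R.from_quat(m['rotation']).as_matrix()
    c=c*[1,-1,-1]
    return cv2.projectPoints(c.reshape(-1,1,3),np.zeros(3),np.zeros(3),K,m['distortion'])[0].reshape(-1,2)
def crop(n,p,u0,v0,w,h,s,f):
    cv2.imwrite(f,cv2.resize(p[v0:v0+h,u0:u0+w,::-1],None,fx=s,fy=s,interpolation=cv2.INTER_CUBIC))
E
python3 - <<'E'
from h import *
z=np.load('top0.npz');p,d=z['p'],z['d'];X=cloud('top',d)
crop('top',p,160,140,200,110,4,'pics/c1.png')
crop('top',p,390,205,50,50,10,'pics/c2.png')
crop('top',p,290,140,80,90,8-2,'pics/c3.png')
def lo(u,v,r=22,zmin=.006,zmax=.2):
    s=X[v-r:v+r,u-r:u+r].reshape(-1,3);s=s[(s[:,2]>zmin)&(s[:,2]<zmax)]
    return s
for nm,u,v in(('b1',185,226),('b2',228,226),('b3',263,206),('silver',411,229)):
    s=lo(u,v,18)
    t=s[s[:,2]>np.percentile(s[:,2],50)-.004]
    print(nm,len(s),s.min(0),s.max(0),'med z',np.median(s[:,2]),'ctr',cv2.minEnclosingCircle((t[:,:2]*1000).astype(np.float32)))
print('bench',np.median(X[170:180,360:400,2]))
for u,v in((185,226),(228,226),(263,206),(341,204),(411,229)):print(u,v,X[v,u])
E
```

```text
b1 621 [0.3862649  0.37850592 0.00605572] [0.49275955 0.47883835 0.05618499] med z 0.04464877227374253 ctr ((428.9788818359375, 419.6273498535156), 44.08656311035156)
b2 346 [0.38232127 0.24117131 0.00601978] [0.47808994 0.34891899 0.04619588] med z 0.033942865462446625 ctr ((426.6501159667969, 293.029052734375), 31.88817596435547)
b3 559 [0.4411349  0.1293394  0.00602174] [0.55102161 0.2380815  0.05408394] med z 0.04439690252836104 ctr ((486.3834533691406, 179.19398498535156), 41.261409759521484)
silver 323 [ 0.34740792 -0.33752425  0.00609363] [ 0.45851729 -0.23040271  0.0418922 ] med z 0.01875897118905545 ctr ((397.2550354003906, -281.65203857421875), 29.404130935668945)
bench -0.0012851038484270605
185 226 [0.42835165 0.42030719 0.04163554]
228 226 [0.42483019 0.28951844 0.03355948]
263 206 [0.48155776 0.17863743 0.04743258]
341 204 [ 0.48189199 -0.06513072  0.03462722]
411 229 [ 0.39739261 -0.28173521  0.01829216]
```

View pics/c1.png

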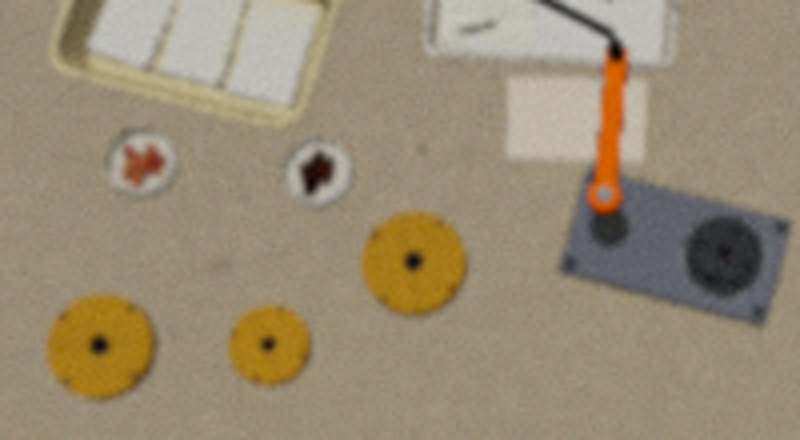

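View pics/c2.png

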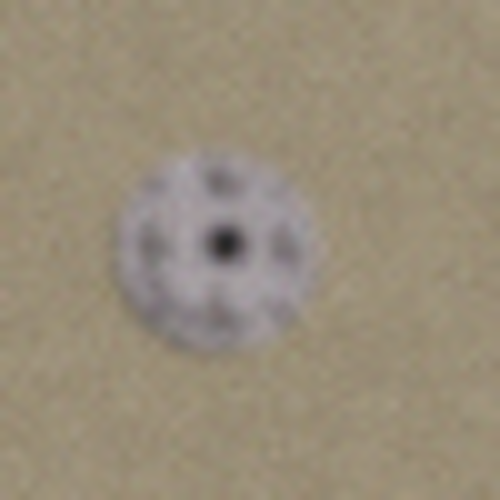

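View pics/c3.png

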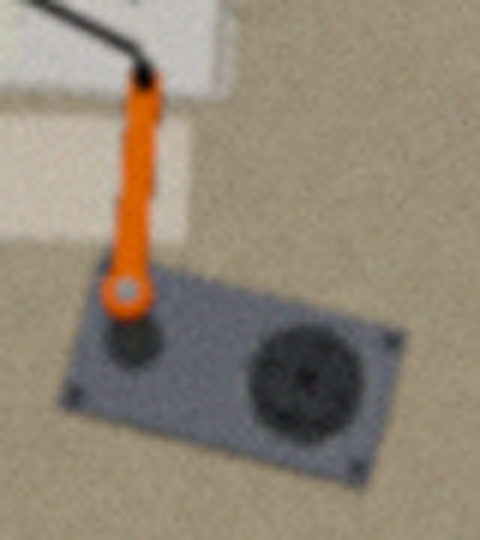

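```bash
python3 - <<'E'
from h import *
from workcell import camera,get_obs
P=[];D=[]
for i in range(10):
    p,d=camera('top');P.append(p.astype(float));D.append(d)
p=np.mean(P,0);D=np.array(D);print(D.std(0)[204,341],(D==0).mean());d=np.median(D,0)
np.savez('topavg.npz',p=p,d=d);X=cloud('top',d)
np.set_printoptions(precision=4,suppress=True)
# height map of hubs and contrast
out=[]
for u,v in((341,204),(228,226),(411,229)):
    z=X[v-16:v+16,u-16:u+16,2]*1000
    g=p[v-16:v+16,u-16:u+16].mean(2)
    c=g[8:24,8:24];lo,hi=c.min(),c.max()
    a=np.clip((g-lo)/(hi-lo),0,1)*255
    b=np.clip((z-5)/50,0,1)*255
    out.append(np.vstack([cv2.resize(a,(260,260),interpolation=cv2.INTER_CUBIC),cv2.resize(b,(260,260),interpolation=cv2.INTER_NEAREST)]))
cv2.imwrite('pics/hubs.png',np.hstack(out))
E
```

```text
0.005188791 0.003964453125[ WARN:0@8.028] global loadsave.cpp:1063 imwrite_ Unsupported depth image for selected encoder is fallbacked to CV_8U.
```

View pics/hubs.png

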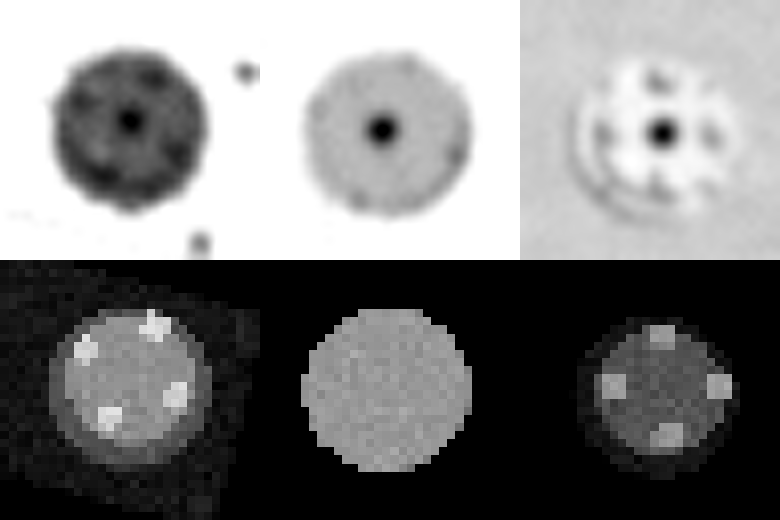

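```bash
python3 - <<'E'
from h import *
from workcell import camera,get_obs
P=[];D=[]
for i in range(10):
    p,d=camera('side');P.append(p.astype(float));D.append(d)
p=np.mean(P,0);d=np.median(np.array(D),0)
np.savez('sideavg.npz',p=p,d=d)
def st(g):
    return np.clip((g-g.min())/(np.percentile(g,99)-g.min())*255,0,255).astype(np.uint8)
a=p[225:260,198:240,::-1];b=p[208:240,382:420,::-1]
cv2.imwrite('pics/s1.png',np.hstack([cv2.resize(st(a),(420,350),interpolation=cv2.INTER_CUBIC),cv2.resize(st(b),(370,350),interpolation=cv2.INTER_CUBIC)]))
E
```

```text
(no output)
```

View pics/s1.png

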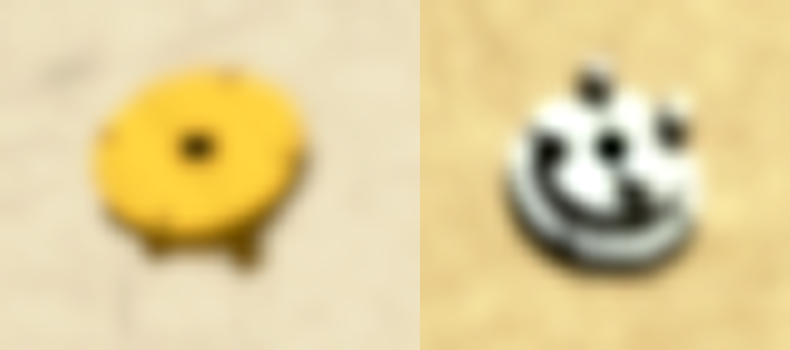

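The side view shows the brass hub's rim marks and two of its teeth under the brim, so I'll work out the geometry from these.

```bash
cat > geo.py <<'E'
from h import *
from scipy.optimize import minimize
np.set_printoptions(precision=4,suppress=True)
def ray(n,uv,z):
    m=camera_model(n);K=np.array([[m['fx'],0,m['cx']],[0,m['fy'],m['cy']],[0,0,1]])
    q=cv2.undistortPoints(np.float32(uv).reshape(-1,1,2),K,m['distortion']).reshape(-1,2)
    r=np.c_[q[:,0],-q[:,1],-np.ones(len(q))]@R.from_quat(m['rotation']).as_matrix().T
    return m['position']+r*((z-m['position'][2])/r[:,2])[:,None]
E
python3 - <<'E'
from geo import *
t=np.load('topavg.npz');s=np.load('sideavg.npz')
for n,w,(u,v) in(('top',t,(228,226)),('side',s,(218,241))):
    p=w['p'];x0,y0=u-20,v-20
    c=p[y0:v+20,x0:u+20]
    sub=cv2.resize(c,None,fx=8,fy=8,interpolation=cv2.INTER_CUBIC)
    m=((sub[...,2]/sub[...,0]<.5)&(sub[...,0]>90)).astype(np.uint8)
    cn=max(cv2.findContours(m,0,1)[0],key=cv2.contourArea).reshape(-1,2)
    uv=(cn+.5)/8-.5+[x0,y0]
    W=ray(n,uv,.036)[:,:2]
    k=cv2.minEnclosingCircle((W*1000).astype(np.float32));e=cv2.fitEllipse((W*1000).astype(np.float32))
    print(n,k,e)
    # hole
    g=c.mean(2);gg=g[12:28,12:28];wt=np.clip(np.median(gg)-20-gg,0,None);yy,xx=np.mgrid[12:28,12:28]
    h=[(wt*xx).sum()/wt.sum()+x0,(wt*yy).sum()/wt.sum()+y0];print('hole',h,ray(n,[h],.036))
# dark hub and silver teeth from top depth
d=t['d'];X=cloud('top',d)
for nm,u,v,z0 in(('dark',341,204,.041),('silver',411,229,.029)):
    s_=X[v-12:v+12,u-12:u+12].reshape(-1,3);tt=s_[s_[:,2]>z0]
    k,l,c=cv2.kmeans((tt[:,:2]).astype(np.float32),4,None,(3,100,1e-7),10,cv2.KMEANS_PP_CENTERS)
    print(nm,len(tt),np.median(tt[:,2]),c,'mean',c.mean(0)); m=c.mean(0)
    a=np.degrees(np.arctan2(*(c-m).T[::-1]));print('ang',a,'r',np.linalg.norm(c-m,axis=1),'mod90',a%90)
E
```

```text
top ((425.30419921875, 292.7337951660156), 32.31072235107422) ((425.3522033691406, 292.5469665527344), (62.42675018310547, 63.609222412109375), 135.3298797607422)
hole [np.float64(226.5900507614213), np.float64(225.53989847715735)] [[0.426  0.2934 0.036 ]]
side ((419.9424133300781, 292.00250244140625), 33.7801399230957) ((422.2374572753906, 292.503173828125), (55.0238037109375, 63.220333099365234), 99.28714752197266)
hole [np.float64(218.79377156089032), np.float64(244.89274293905456)] [[0.4051 0.2892 0.036 ]]
dark 34 0.045930692638630255 [[ 0.5057 -0.074 ]
 [ 0.4706 -0.0546]
 [ 0.4978 -0.0467]
 [ 0.4786 -0.0808]] mean [ 0.4882 -0.064 ]
ang [ -29.6488  151.8708   60.8737 -119.8121] r [0.0202 0.0199 0.0198 0.0193] mod90 [60.3512 61.8708 60.8737 60.1879]
silver 37 0.035140800552762474 [[ 0.3789 -0.2829]
 [ 0.3984 -0.2636]
 [ 0.3969 -0.3036]
 [ 0.4172 -0.2842]] mean [ 0.3978 -0.2836]
ang [177.955   88.4103 -92.7425  -1.8808] r [0.019  0.02   0.0201 0.0194] mod90 [87.955  88.4103 87.2575 88.1192]
```

```bash
python3 - <<'E'
from geo import *
C=np.array([.4255,.2929])
mk=np.array([[53,105],[150,65],[195,155],[97,203]])/260*32+[212,210]-.5
W=ray('top',mk,.036)[:,:2]-C
print(np.degrees(np.arctan2(W[:,1],W[:,0])),np.linalg.norm(W,axis=1))
# side marks
sm=np.array([[232,75],[105,135],[165,220],[300,150]])/10+[198,225]-.5
S=ray('side',sm,.036)[:,:2];print(S,S.mean(0)); W=S-S.mean(0);print(np.degrees(np.arctan2(W[:,1],W[:,0])))
print('hole side',ray('side',np.array([[196,147]])/10+[198,225]-.5,.036))
C=np.r_[S.mean(0)]
for th in range(0,90,15):
    a=np.radians(th+90*np.arange(4));pts=np.c_[C[0]+.023*np.cos(a),C[1]+.023*np.sin(a),0*a]
    q=(proj('side',pts)-[198,225]+.5)*10;print(th,q.round().astype(int).tolist())
# silver teeth/side
d=np.load('sideavg.npz')['d'];X=cloud('side',d)
v,u=400//2,0
print('dark/silver side');s_=X[205:245,380:425].reshape(-1,3)
for lo,hi in((.03,.045),(.015,.03)):
  t=s_[(s_[:,2]>lo)&(s_[:,2]<hi)];print(len(t),cv2.minEnclosingCircle((t[:,:2]*1e3).astype(np.float32)))
# rack yaw from top: plate colour via height
t=np.load('topavg.npz');XT=cloud('top',t['d']);p=t['p']
sub=XT[175:225,295:365];pp=p[175:225,295:365]
m=((pp[...,2]>pp[...,0]+3)&(pp.mean(2)<110)).astype(np.uint8)
uv=np.argwhere(m)[:,::-1]+[295,175]
W=ray('top',uv,.010)[:,:2]
r=cv2.minAreaRect((W*1000).astype(np.float32));print('rack',len(uv),r,cv2.boxPoints(r))
pp=p[140:205,295:330];o=(pp[...,0]>150)&(pp[...,2]<.5*pp[...,0]);uv=np.argwhere(o)[:,::-1]+[295,140]
W=ray('top',uv,.113)[:,:2];r=cv2.minAreaRect((W*1000).astype(np.float32));print('keeper',r,cv2.boxPoints(r))
E
```

```text
[  67.385   -20.7476 -110.335   159.9493] [0.0295 0.0273 0.029  0.0289]
[[0.4555 0.2821]
 [0.4387 0.3209]
 [0.4017 0.3035]
 [0.4211 0.2627]] [0.4293 0.2923]
[ -21.2832   71.7234  157.8811 -105.3668]
hole side [[0.4285 0.2937 0.036 ]]
0 [[219, 163], [146, 231], [224, 277], [296, 208]]
15 [[200, 168], [149, 245], [243, 272], [293, 194]]
30 [[182, 176], [157, 258], [261, 264], [285, 181]]
45 [[167, 187], [169, 268], [276, 252], [272, 172]]
60 [[156, 201], [185, 275], [288, 238], [257, 165]]
75 [[149, 216], [204, 278], [294, 223], [238, 162]]
dark/silver side
36 ((398.6392517089844, -286.1730041503906), 23.686552047729492)
142 ((398.25634765625, -285.86907958984375), 25.494211196899414)
rack 1136 ((498.23150634765625, -25.789535522460938), (165.86570739746094, 83.2424545288086), 72.76730346679688) [[ 433.9095  -92.6691]
 [ 513.4152 -117.3299]
 [ 562.5535   41.09  ]
 [ 483.0478   65.7508]]
keeper ((566.8156127929688, 22.638614654541016), (21.843774795532227, 123.47674560546875), 84.7217025756836) [[504.3343  17.4426]
 [627.2874   6.0835]
 [629.2969  27.8347]
 [506.3438  39.1937]]
```

Measurements:

| Item | Result |
|---|---|
| Brass hub | centre ≈ (0.426, 0.293), teeth ≈ 24.5° |
| Dark hub | centre ≈ (0.487, -0.064), teeth ≈ 60.8° |
| Silver hub | centre ≈ (0.398, -0.284) |
| Rack yaw | ≈ -17° |
| Keeper | ≈ 1.78 rad |

To mesh, the brass hub must turn about -9°. I'll write a planner helper.

```bash
cat > plan.py <<'E'
import sys
from geo import *
from workcell import get_obs
def state():
    o=get_obs();r=R.from_quat(o['ee_rot']).as_matrix()
    y=np.degrees(np.arctan2(r[1,1],r[0,1]))
    print('t%.2f pos %s yaw %.2f tilt %.2f w %.3f F %s T %s'%(o['clock'],o['position'],y,np.degrees(np.arccos(-r[2,2])),o['grip_width'],o['ft_force'].round(2),o['torque'].round(2)));return o
def plan(x,y,z,yaw,n):
    o=state();r=R.from_quat(o['ee_rot'])
    c,s=np.cos(np.radians(yaw)),np.sin(np.radians(yaw))
    T=R.from_matrix(np.array([[-s*-1*1,c,0],[-c,s,0],[0,0,-1]]).astype(float))
    m=T.as_matrix();assert abs(np.linalg.det(m)-1)<1e-6
    w=(T*r.inv()).as_rotvec()
    dp=np.array([x,y,z])-o['position'];print('dp',dp)
    for i in range(n):
        q=R.from_rotvec(w*i/n)*r
        print(np.r_[q.inv().apply(dp/n)/.04,np.degrees(q.inv().apply(w/n))/8].round(3))
if __name__=='__main__':
    a=[float(v) for v in sys.argv[1:]]
    plan(*a[:4],int(a[4])) if a else state()
E
python3 plan.py .426 .293 .19 20 10
```

```text
t1.10 pos [0.2183 0.5857 0.3039] yaw 69.56 tilt 0.01 w 1.004 F [-0.23 -0.12 -0.07] T [-0.01 -0.06  0.03]Traceback (most recent call last):
  File "plan.py", line 20, in <module>
    plan(*a[:4],int(a[4])) if a else state()
    ~~~~^^^^^^^^^^^^^^^^^^
  File "plan.py", line 11, in plan
    T=R.from_matrix(np.array([[-s*-1*1,c,0],[-c,s,0],[0,0,-1]]).astype(float))
  File "scipy/spatial/transform/_rotation.pyx", line 1143, in scipy.spatial.transform._rotation.Rotation.from_matrix
ValueError: Non-positive determinant (left-handed or null coordinate frame) in rotation matrix 0: [[ 0.342   0.9397  0.    ]
 [-0.9397  0.342   0.    ]
 [ 0.      0.     -1.    ]].
```

```bash
sed -i 's/np.array(\[\[-s\*-1\*1,c,0\],\[-c,s,0\]/np.array([[-s,c,0],[c,s,0]/' plan.py; python3 plan.py .426 .293 .19 20 10
```

```text
t1.10 pos [0.2183 0.5857 0.3039] yaw 69.56 tilt 0.01 w 1.004 F [-0.23 -0.12 -0.07] T [-0.01 -0.06  0.03]
dp [ 0.2077 -0.2927 -0.1139]
[-0.742 -0.504  0.285  0.    -0.     0.619]
[-0.783 -0.438  0.285  0.    -0.     0.619]
[-0.818 -0.369  0.285  0.    -0.     0.619]
[-0.847 -0.297  0.285  0.    -0.     0.619]
[-0.869 -0.223  0.285  0.    -0.     0.619]
[-0.885 -0.147  0.285  0.    -0.     0.619]
[-0.894 -0.07   0.285  0.    -0.     0.619]
[-0.897  0.008  0.285  0.    -0.     0.619]
[-0.893  0.085  0.285  0.    -0.     0.619]
[-0.882  0.162  0.285  0.    -0.     0.619]
```

```bash
python3 -m crank '-0.74 -0.5 0.28 0 0 0.62 85; -0.78 -0.44 0.28 0 0 0.62 85; -0.82 -0.37 0.28 0 0 0.62 85; -0.85 -0.3 0.28 0 0 0.62 85; -0.87 -0.22 0.28 0 0 0.62 85; -0.88 -0.15 0.28 0 0 0.62 85; -0.89 -0.07 0.28 0 0 0.62 85; -0.9 0 0.28 0 0 0.62 85; -0.9 0.08 0.28 0 0 0.62 85; -0.88 0.16 0.28 0 0 0.62 85' 30; python3 plan.py .426 .293 .16 20 4
```

```text
clock: 2.1
position: [0.4252, 0.285, 0.1889]
ee_rot: [0.583, 0.812, 0.004, -0.002]
ft_force: [1.0, 0.8, 0.1]
grip_width: 0.992
t2.10 pos [0.4252 0.285  0.1889] yaw 18.62 tilt 0.46 w 0.992 F [0.99 0.84 0.08] T [-0.03 -0.04  0.01]
dp [ 0.0008  0.008  -0.0289]
[ 0.044  0.02   0.181  0.006 -0.013 -0.043]
[ 0.045  0.02   0.181  0.006 -0.013 -0.043]
[ 0.045  0.021  0.181  0.006 -0.013 -0.043]
[ 0.045  0.021  0.18   0.006 -0.013 -0.043]
```

```bash
python3 -m crank '0.1 0.04 0.3 0 0 -0.17 85; 0.08 0.03 0.4 0 0 0 85; 0.02 0 0.4 0 0 0 85; 0 0 0.4 0 0 0 85; 0 0 0.3 0 0 0 85; 0 0 0 0 0 0 85; 0 0 0 0 0 0 85; 0 0 0 0 0 0 85; 0 0 0 0 0 0 85; 0 0 0 0 0 0 85'; python3 plan.py .426 .293 .087 20 2; python3 - <<'E'
from h import *
from workcell import camera
p,d=camera('side');crop('side',p,170,180,110,90,7,'pics/g1.png')
E
```

```text
clock: 3.1
position: [0.4292, 0.2906, 0.1157]
ee_rot: [0.577, 0.817, 0.005, -0.001]
ft_force: [0.1, 0.3, -0.2]
grip_width: 0.992
t3.10 pos [0.4292 0.2906 0.1157] yaw 19.54 tilt 0.58 w 0.992 F [ 0.09  0.32 -0.18] T [-0.01 -0.03 -0.02]
dp [-0.0032  0.0024 -0.0287]
[ 0.039 -0.03   0.359  0.025 -0.026 -0.029]
[ 0.041 -0.029  0.359  0.025 -0.026 -0.029]
```

View pics/g1.png

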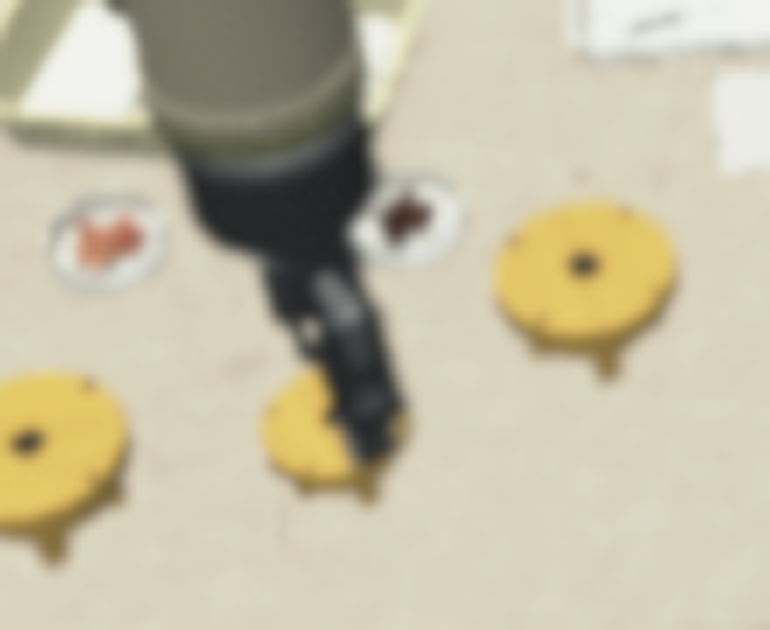

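The finger stands straddling the brass hub at about (330,430) in the crop, and the dishes are clear. I'll descend the rest and close.

```bash
python3 -m crank '0.08 -0.06 0 0.05 -0.05 -0.06 85; 0 0 0.25 0 0 0 85; 0 0 0.25 0 0 0 85; 0 0 0.22 0 0 0 85; 0 0 0 0 0 0 85; 0 0 0 0 0 0 40; 0 0 0 0 0 0 40; 0 0 0 0 0 0 40; 0 0 0 0 0 0 40; 0 0 0 0 0 0 40' 40; python3 plan.py .426 .293 .087 20 1
```

```text
clock: 4.15
position: [0.4255, 0.2928, 0.0845]
ee_rot: [0.573, 0.819, -0.001, -0.0]
ft_force: [-0.4, 0.2, -1.1]
grip_width: 0.735
t4.15 pos [0.4255 0.2928 0.0845] yaw 20.05 tilt 0.06 w 0.735 F [-0.4   0.22 -1.1 ] T [ 0.02 -0.01  0.05]
dp [0.0005 0.0002 0.0025]
[ 0.001  0.013 -0.063 -0.007  0.004  0.007]
```

```bash
python3 -m crank '0 0 0 0 0 0 40; 0 0 -0.4 0 0 0 40; 0 0 -0.6 0 0 0 40; 0 0 -0.8 0 0 0 40; 0 0 -0.9 0 0 0 40; 0 0 -0.9 0 0 0 40; 0 0 -0.9 0 0 0 40; 0 0 -0.1 0 0 0 40; 0 0 0 0 0 0 40; 0 0 0 0 0 0 40' 60; python3 plan.py .488 -.064 .27 11.3 10;  python3 - <<'E'
from h import *
from workcell import camera
p,d=camera('side');crop('side',p,170,130,110,90,7,'pics/g2.png')
E
```

```text
clock: 5.15
position: [0.4242, 0.2916, 0.2729]
ee_rot: [0.573, 0.819, -0.003, -0.001]
ft_force: [0.3, 0.4, -2.8]
grip_width: 0.723
t5.15 pos [0.4242 0.2916 0.2729] yaw 20.04 tilt 0.35 w 0.723 F [ 0.28  0.37 -2.79] T [-0.02  0.   -0.02]
dp [ 0.0638 -0.3556 -0.0029]
[-0.89  -0.155  0.01  -0.004  0.002  0.109]
[-0.892 -0.141  0.01  -0.004  0.002  0.109]
[-0.894 -0.127  0.01  -0.004  0.002  0.109]
[-0.896 -0.114  0.009 -0.004  0.002  0.109]
[-0.898 -0.1    0.009 -0.004  0.002  0.109]
[-0.899 -0.086  0.009 -0.004  0.002  0.109]
[-0.9   -0.073  0.008 -0.004  0.002  0.109]
[-0.901 -0.059  0.008 -0.004  0.002  0.109]
[-0.902 -0.045  0.008 -0.004  0.002  0.109]
[-0.903 -0.032  0.008 -0.004  0.002  0.109]
```

View pics/g2.png

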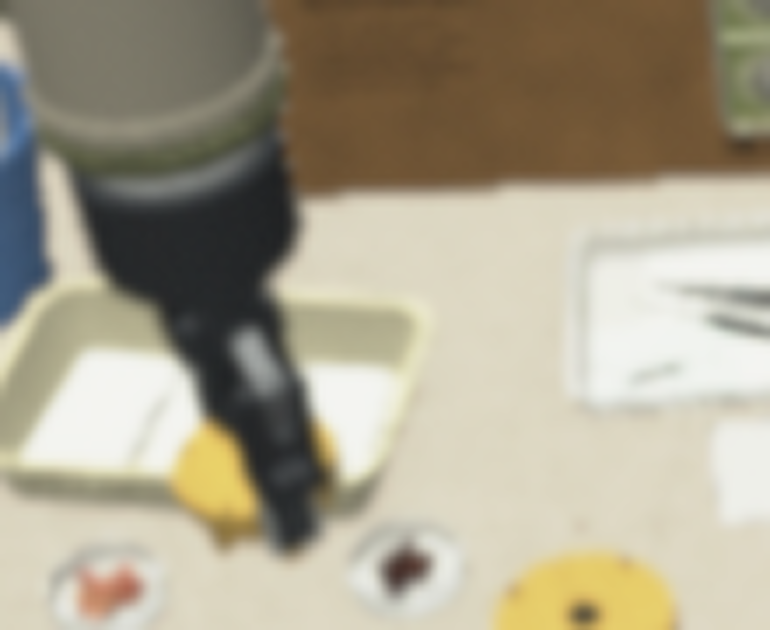

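```bash
python3 -m crank '-0.89 -0.16 0.01 0 0 0.11 40; -0.89 -0.14 0.01 0 0 0.11 40; -0.89 -0.13 0.01 0 0 0.11 40; -0.9 -0.11 0.01 0 0 0.11 40; -0.9 -0.1 0.01 0 0 0.11 40; -0.9 -0.09 0.01 0 0 0.11 40; -0.9 -0.07 0.01 0 0 0.11 40; -0.9 -0.06 0.01 0 0 0.11 40; -0.9 -0.05 0.01 0 0 0.11 40; -0.9 -0.03 0.01 0 0 0.11 40'; python3 plan.py .488 -.064 .15 11.3 5; python3 - <<'E'
from geo import *
print('dark hole',ray('top',np.array([[130,122]])/260*32+[325,188]-.5,.034))
print('brass hole',ray('top',np.array([[120,130]])/260*32+[212,210]-.5,.036))
E
```

```text
clock: 6.2
position: [0.4828, -0.0731, 0.2565]
ee_rot: [0.632, 0.775, -0.013, -0.005]
ft_force: [0.9, 0.6, -2.6]
grip_width: 0.724
t6.20 pos [ 0.4828 -0.0731  0.2565] yaw 11.54 tilt 1.63 w 0.724 F [ 0.92  0.55 -2.57] T [ 0.06 -0.09  0.03]
dp [ 0.0052  0.0091 -0.1065]
[ 0.044  0.049  0.531 -0.039  0.013  0.006]
[ 0.043  0.046  0.531 -0.039  0.013  0.006]
[ 0.042  0.043  0.532 -0.039  0.013  0.006]
[ 0.041  0.04   0.532 -0.039  0.013  0.006]
[ 0.04   0.037  0.532 -0.039  0.013  0.006]
dark hole [[ 0.4869 -0.0638  0.034 ]]
brass hole [[0.4262 0.2944 0.036 ]]
```

```bash
python3 -m crank '0.1 0.1 0.2 -0.1 0.03 0 40; 0.08 0.1 0.5 -0.1 0.03 0.02 40; 0 0 0.6 0 0 0 40; 0 0 0.6 0 0 0 40; 0 0 0.5 0 0 0 40; 0 0 0.3 0 0 0 40; 0 0 0 0 0 0 40; 0 0 0 0 0 0 40; 0 0 0 0 0 0 40; 0 0 0 0 0 0 40'; python3 plan.py .487 -.064 .119 11.3 1; python3 - <<'E'
from h import *
from workcell import camera
p,d=camera('side');crop('side',p,270,160,110,90,7,'pics/g3.png')
p,d=camera('top');crop('top',p,290,150,110,90,7,'pics/g3t.png')
E
```

```text
clock: 7.2
position: [0.4847, -0.0724, 0.1379]
ee_rot: [0.638, 0.77, -0.005, -0.002]
ft_force: [1.1, -0.2, -2.0]
grip_width: 0.723
t7.20 pos [ 0.4847 -0.0724  0.1379] yaw 10.68 tilt 0.63 w 0.723 F [ 1.08 -0.22 -1.95] T [ 0.05 -0.03  0.02]
dp [ 0.0023  0.0084 -0.0189]
[ 0.198  0.099  0.47  -0.073  0.028 -0.077]
```

View pics/g3t.png

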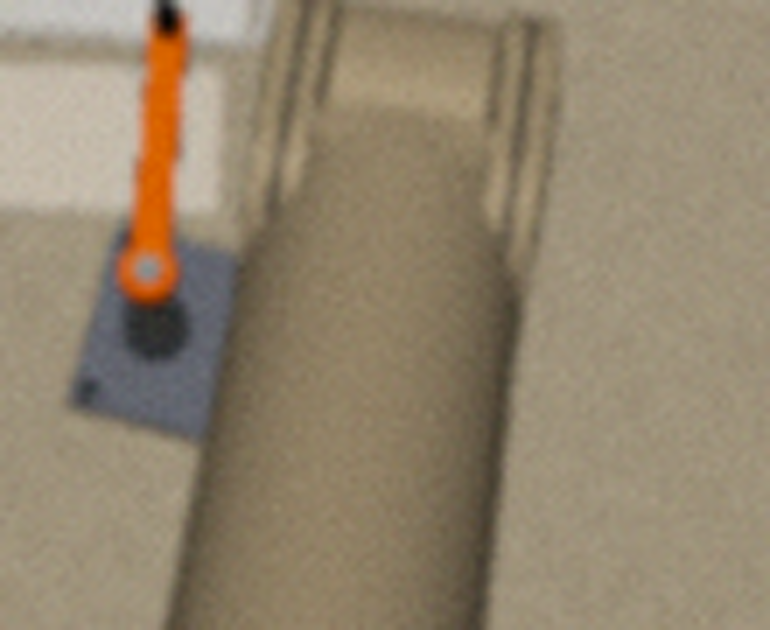

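The top view of the stack is blocked by the arm. I'll correct x, y and tilt while still above the teeth.

```bash
python3 -m crank '0.1 0.05 0 -0.04 0.01 -0.04 40; 0.1 0.05 0 -0.04 0.01 -0.04 40; 0 0 0 0 0 0 40; 0 0 0 0 0 0 40; 0 0 0 0 0 0 40; 0 0 0 0 0 0 40;0 0 0 0 0 0 40;0 0 0 0 0 0 40;0 0 0 0 0 0 40;0 0 0 0 0 0 40'; python3 plan.py .487 -.064 .119 11.3 1
```

```text
clock: 8.3
position: [0.4879, -0.0629, 0.1388]
ee_rot: [0.633, 0.774, 0.001, 0.002]
ft_force: [-0.4, -0.8, -2.3]
grip_width: 0.726
t8.30 pos [ 0.4879 -0.0629  0.1388] yaw 11.39 tilt 0.23 w 0.726 F [-0.37 -0.8  -2.35] T [ 0.01 -0.01 -0.02]
dp [-0.0009 -0.0011 -0.0198]
[-0.022 -0.03   0.494  0.028  0.005  0.011]
```

View pics/g3.png

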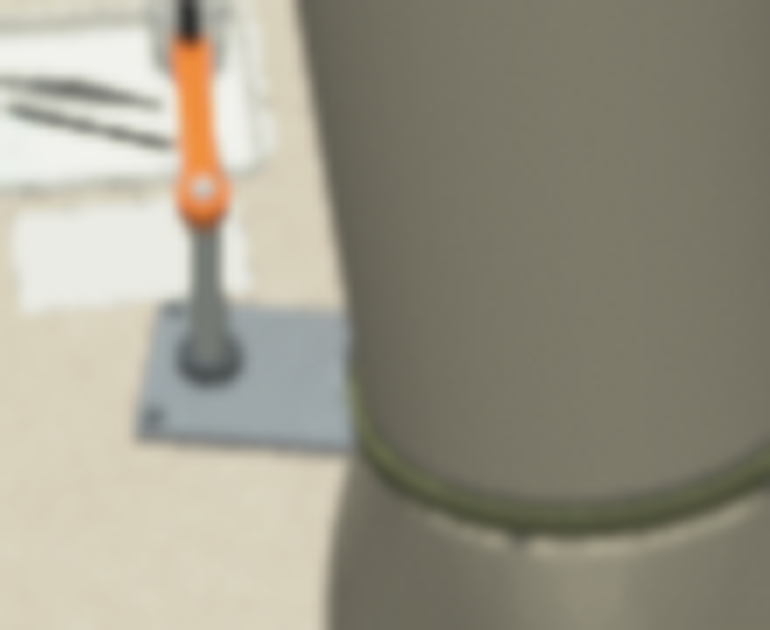

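The pose is aligned, so I descend gently in ~2.5 mm rows.

```bash
python3 -m crank '-0.02 -0.02 0.06 0.02 0 0 40; 0 0 0.06 0 0 0 40; 0 0 0.06 0 0 0 40; 0 0 0.06 0 0 0 40; 0 0 0 0 0 0 40; 0 0 0 0 0 0 40;0 0 0 0 0 0 40;0 0 0 0 0 0 40;0 0 0 0 0 0 40;0 0 0 0 0 0 40'; python3 plan.py .487 -.064 .119 11.3 1
```

```text
clock: 9.3
position: [0.4872, -0.064, 0.1282]
ee_rot: [0.633, 0.774, 0.0, 0.001]
ft_force: [-1.0, -0.2, -1.4]
grip_width: 0.723
t9.30 pos [ 0.4872 -0.064   0.1282] yaw 11.39 tilt 0.06 w 0.723 F [-1.03 -0.23 -1.39] T [-0.03  0.01 -0.08]
dp [-0.0002 -0.     -0.0092]
[ 0.    -0.006  0.23   0.006  0.005  0.011]
```

There is no contact force 4 mm below the tooth-on-tooth height, so the teeth are dropping in. I'll continue down.

```bash
python3 -m crank '0 0 0.06 0 0 0 40; 0 0 0.06 0 0 0 40; 0 0 0.06 0 0 0 40; 0 0 0.04 0 0 0 40; 0 0 0.02 0 0 0 40; 0 0 0 0 0 0 40;0 0 0 0 0 0 40;0 0 0 0 0 0 40;0 0 0 0 0 0 40;0 0 0 0 0 0 40'; python3 plan.py .487 -.064 .119 11.3 1
```

```text
clock: 10.3
position: [0.4874, -0.064, 0.1186]
ee_rot: [0.633, 0.774, 0.0, 0.0]
ft_force: [-1.0, 0.0, 0.5]
grip_width: 0.724
t10.30 pos [ 0.4874 -0.064   0.1186] yaw 11.39 tilt 0.04 w 0.724 F [-0.98  0.03  0.47] T [0.02 0.23 0.01]
dp [-0.0004 -0.      0.0004]
[ 0.001 -0.011 -0.01   0.005 -0.001  0.011]
```

```bash
python3 -m crank '0 0 0.03 0 0 0 40; 0 0 0.03 0 0 0 40; 0 0 0 0 0 0 40; 0 0 0 0 0 0 40; 0 0 0 0 0 0 40; 0 0 0 0 0 0 85.4;0 0 0 0 0 0 85.4;0 0 0 0 0 0 85.4;0 0 0 0 0 0 85.4;0 0 0 0 0 0 85.4'; python3 plan.py .487 -.064 .2 11.3 1
```

```text
clock: 11.3
position: [0.4882, -0.0641, 0.1186]
ee_rot: [0.634, 0.774, 0.001, -0.0]
ft_force: [0.1, -0.3, 0.6]
grip_width: 0.998
t11.30 pos [ 0.4882 -0.0641  0.1186] yaw 11.37 tilt 0.13 w 0.998 F [ 0.12 -0.35  0.6 ] T [ 0.01  0.   -0.03]
dp [-0.0012  0.0001  0.0814]
[ 0.012 -0.025 -2.036  0.012 -0.01   0.009]
```

Released. Lifting, then moving over to the silver hub.

```bash
python3 -m crank '0 0 -0.2 0 0 0 85.4; 0 0 -0.5 0 0 0 85.4; 0 0 -0.6 0 0 0 85.4; 0 0 -0.6 0 0 0 85.4; 0.6 -0.5 -0.2 0 0 0 85.4; 0.8 -0.5 0 0 0 0 85.4;0.8 -0.5 0 0 0 0 85.4;0.8 -0.5 0 0 0 0 85.4;0.8 -0.5 0 0 0 0 85.4;0.8 -0.5 0 0 0 0 85.4'; python3 plan.py .398 -.2845 .13 11.3 5;  python3 - <<'E'
from geo import *
from workcell import camera
P=[];D=[]
for i in range(4):
    p,d=camera('top');P.append(p.astype(float));D.append(d)
p=np.mean(P,0);d=np.median(D,0);crop('top',p.astype(np.uint8),290,150,140,100,5,'pics/g4t.png')
X=cloud('top',d);s=X[185:220,325:360].reshape(-1,3);t=s[(s[:,2]>.055)&(s[:,2]<.1)];print(len(t),np.median(t,0),t[:,2].std(),cv2.minEnclosingCircle((t[:,:2]*1e3).astype(np.float32)))
E
```

```text
clock: 12.3
position: [0.3326, 0.0931, 0.2109]
ee_rot: [0.638, 0.77, 0.003, 0.004]
ft_force: [0.8, 0.3, -0.2]
grip_width: 1.003
t12.30 pos [0.3326 0.0931 0.2109] yaw 10.77 tilt 0.55 w 1.003 F [ 0.78  0.26 -0.17] T [0.07 0.04 0.01]
dp [ 0.0654 -0.3776 -0.0809]
[-1.915 -0.035  0.409  0.013  0.003 -0.013]
[-1.915 -0.038  0.408  0.013  0.003 -0.013]
[-1.915 -0.041  0.407  0.013  0.003 -0.013]
[-1.915 -0.044  0.406  0.013  0.003 -0.013]
[-1.915 -0.047  0.405  0.013  0.003 -0.013]
331 [ 0.4863 -0.0635  0.0689] 0.002115961880342144 ((486.75604248046875, -63.8072624206543), 31.73383903503418)
```

View pics/g4t.png

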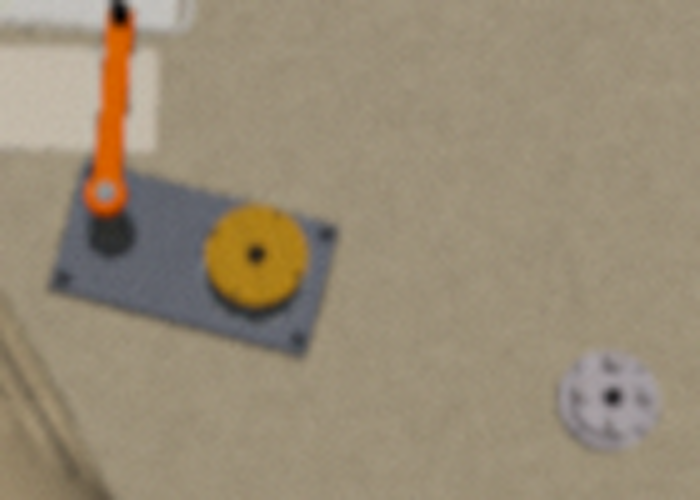

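The brass hub sits home: its back is at 68.9 mm and its centre at (0.487,-0.064), and it shows at (255,255) in the crop. That last lateral move used the wrong sign but did no harm. Now to the silver hub.

```bash
python3 -m crank '-0.95 -0.02 0.1 0 0 0 85; -0.95 -0.02 0.1 0 0 0 85; -0.95 -0.02 0.1 0 0 0 85; -0.95 -0.02 0.1 0 0 0 85; -0.95 -0.02 0.1 0 0 0 85; -0.95 -0.02 0.1 0 0 0 85; -0.95 -0.02 0.1 0 0 0 85; -0.95 -0.02 0.1 0 0 0 85; -0.95 -0.02 0.1 0 0 0 85; -0.9 -0.02 0.1 0 0 0 85'; python3 plan.py .398 -.2845 .12 11.3 3;  python3 - <<'E'
from geo import *
print(ray('top',np.array([[613,398]])/5+[290,150]-.5+.0,.022))
print('side hole',ray('side',np.array([[610,148]])/np.array([9.74*1,10.94])+[382-420/9.74,208]-.5,.022))
E
```

```text
clock: 13.5
position: [0.4004, -0.3052, 0.1773]
ee_rot: [0.64, 0.768, 0.004, 0.011]
ft_force: [0.3, 1.9, 1.0]
grip_width: 0.995
t13.50 pos [ 0.4004 -0.3052  0.1773] yaw 10.45 tilt 1.36 w 0.995 F [0.31 1.89 0.98] T [ 0.06 -0.05  0.01]
dp [-0.0024  0.0207 -0.0573]
[ 0.179  0.002  0.476  0.048  0.031 -0.036]
[ 0.177  0.006  0.476  0.048  0.031 -0.036]
[ 0.175  0.01   0.477  0.048  0.031 -0.036]
[[ 0.3964 -0.2845  0.022 ]]
side hole [[ 0.399  -0.2848  0.022 ]]
```

```bash
python3 -m crank '0.18 0 0.3 0.07 0.05 -0.05 85; 0.18 0 0.4 0.07 0.05 -0.05 85; 0.18 0 0.3 0 0 0 85; 0 0 0.2 0 0 0 85; 0 0 0 0 0 0 85; 0 0 0 0 0 0 85; 0 0 0 0 0 0 85; 0 0 0 0 0 0 85; 0 0 0 0 0 0 85; 0 0 0 0 0 0 85'; python3 plan.py .3975 -.2843 .084 11.3 1
```

```text
clock: 14.5
position: [0.3951, -0.295, 0.1301]
ee_rot: [0.639, 0.769, -0.004, 0.003]
ft_force: [0.4, 0.8, 0.1]
grip_width: 0.997
t14.50 pos [ 0.3951 -0.295   0.1301] yaw 10.58 tilt 0.61 w 0.997 F [0.39 0.82 0.11] T [-0.02 -0.02 -0.02]
dp [ 0.0024  0.0107 -0.0461]
[ 0.264  0.109  1.149 -0.016  0.075 -0.09 ]
```

```bash
python3 -m crank '0.13 0.06 0 0 0.04 -0.05 85; 0.13 0.05 0 0 0.04 -0.05 85; 0 0 0 0 0 0 85; 0 0 0.2 0 0 0 85; 0 0 0.3 0 0 0 85; 0 0 0.3 0 0 0 85; 0 0 0.2 0 0 0 85; 0 0 0.06 0 0 0 85; 0 0 0 0 0 0 85; 0 0 0 0 0 0 85'; python3 plan.py .3975 -.2843 .084 11.3 1; python3 - <<'E'
from h import *
from workcell import camera
p,d=camera('side');crop('side',p,350,170,110,90,7,'pics/g5.png')
E
```

```text
clock: 15.5
position: [0.3969, -0.2827, 0.0827]
ee_rot: [0.633, 0.774, -0.001, -0.002]
ft_force: [0.6, 0.6, 0.6]
grip_width: 0.994
t15.50 pos [ 0.3969 -0.2827  0.0827] yaw 11.44 tilt 0.29 w 0.994 F [0.59 0.56 0.57] T [ 0.02 -0.06 -0.01]
dp [ 0.0006 -0.0016  0.0013]
[-0.042  0.007 -0.033 -0.031 -0.018  0.018]
```

View pics/g5.png

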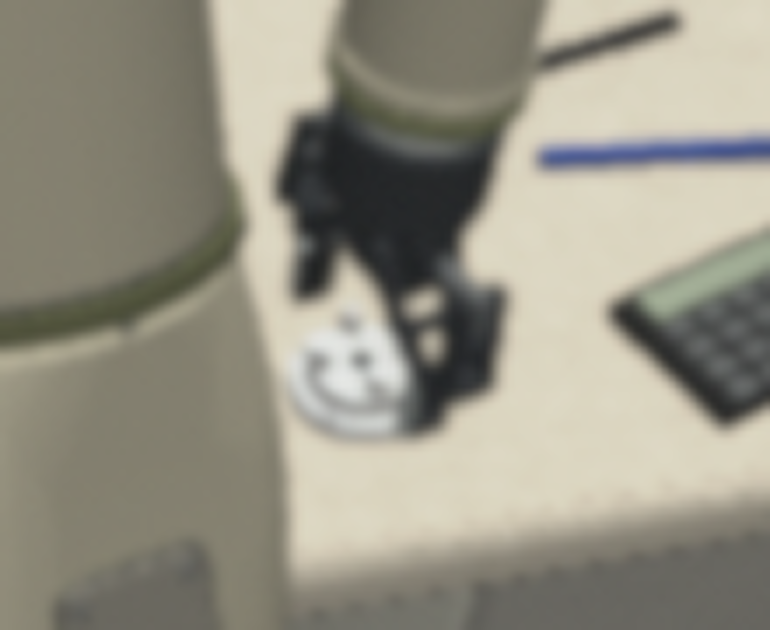

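The fingers straddle the silver hub: tips at about (310,290) and (430,420), hole at (360,358). Closing on the crown.

```bash
python3 -m crank '-0.04 0.01 -0.02 0 0 0 70; 0 0 0 0 0 0 60; 0 0 0 0 0 0 40; 0 0 0 0 0 0 40; 0 0 0 0 0 0 40; 0 0 0 0 0 0 40; 0 0 0 0 0 0 40; 0 0 0 0 0 0 40; 0 0 0 0 0 0 40; 0 0 0 0 0 0 40' 50; python3 plan.py .3975 -.2843 .084 11.3 1
```

```text
clock: 16.55
position: [0.3984, -0.2845, 0.085]
ee_rot: [0.633, 0.774, -0.0, -0.001]
ft_force: [0.1, 0.2, -0.0]
grip_width: 0.552
t16.55 pos [ 0.3984 -0.2845  0.085 ] yaw 11.46 tilt 0.16 w 0.552 F [ 0.09  0.2  -0.02] T [ 0.03  0.1  -0.03]
dp [-0.0009  0.0002 -0.001 ]
[ 0.009 -0.021  0.026 -0.014 -0.015  0.021]
```

Width ≈ 47 mm, which fits the crown. Lift.

```bash
python3 -m crank '0 0 -0.1 0 0 0 40; 0 0 -0.4 0 0 0 40; 0 0 -0.6 0 0 0 40; 0 0 -0.8 0 0 0 40; 0 0 -0.8 0 0 0 40; 0 0 -0.8 0 0 0 40; 0 0 -0.4 0 0 0 40; 0 0 0 0 0 0 40; 0 0 0 0 0 0 40; 0 0 0 0 0 0 40' 60; python3 plan.py .4868 -.0638 .24 11.3 7;python3 - <<'E'
from h import *
from workcell import camera
p,d=camera('side');crop('side',p,350,120,110,90,7,'pics/g6.png')
E
```

```text
clock: 17.55
position: [0.3967, -0.2844, 0.2452]
ee_rot: [0.634, 0.773, -0.0, -0.004]
ft_force: [-1.5, 0.4, -1.5]
grip_width: 0.552
t17.55 pos [ 0.3967 -0.2844  0.2452] yaw 11.34 tilt 0.45 w 0.552 F [-1.49  0.42 -1.54] T [ 0.02 -0.03  0.02]
dp [ 0.0901  0.2206 -0.0052]
[ 0.709  0.471  0.02  -0.006 -0.006  0.001]
[ 0.709  0.47   0.02  -0.006 -0.006  0.001]
[ 0.709  0.47   0.02  -0.006 -0.006  0.001]
[ 0.709  0.47   0.019 -0.006 -0.006  0.001]
[ 0.709  0.47   0.019 -0.006 -0.006  0.001]
[ 0.709  0.47   0.019 -0.006 -0.006  0.001]
[ 0.709  0.47   0.019 -0.006 -0.006  0.001]
```

View pics/g6.png

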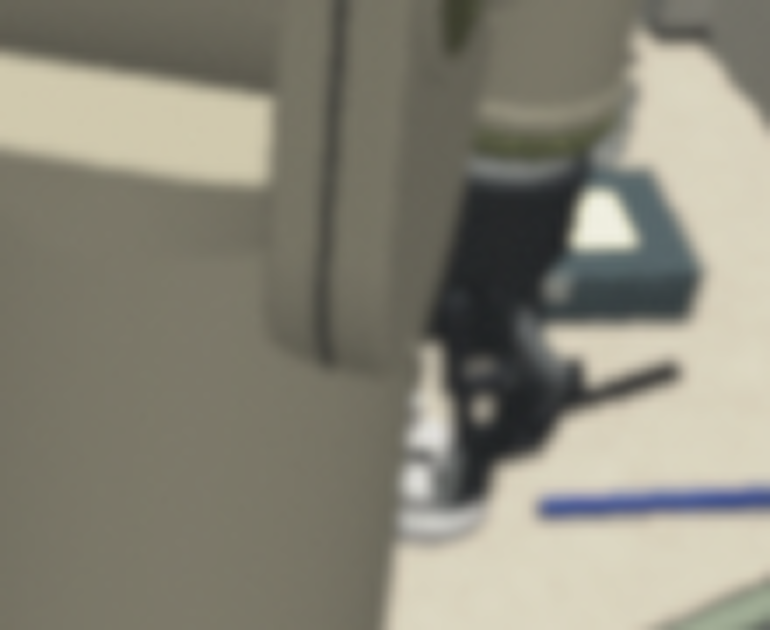

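The silver hub is held level at about (430,480) in the crop. Moving over the stack.

```bash
python3 -m crank '0.5 0.33 0.02 0 0 0 40; 0.7 0.47 0.02 0 0 0 40; 0.7 0.47 0.02 0 0 0 40; 0.7 0.47 0.02 0 0 0 40; 0.7 0.47 0.02 0 0 0 40; 0.7 0.47 0.02 0 0 0 40; 0.6 0.4 0.02 0 0 0 40; 0.3 0.2 0 0 0 0 40; 0 0 0 0 0 0 40; 0 0 0 0 0 0 40'; python3 plan.py .4868 -.0638 .163 11.3 1
```

```text
clock: 18.6
position: [0.4851, -0.0605, 0.2291]
ee_rot: [0.636, 0.771, -0.008, -0.009]
ft_force: [-1.1, 0.3, -1.5]
grip_width: 0.553
t18.60 pos [ 0.4851 -0.0605  0.2291] yaw 10.96 tilt 1.39 w 0.553 F [-1.1   0.35 -1.47] T [-0.04 -0.03 -0.  ]
dp [ 0.0017 -0.0033 -0.0661]
[-0.095  0.067  1.652 -0.171 -0.025 -0.043]
```

```bash
python3 -m crank '-0.05 0.03 0.1 -0.09 -0.02 -0.02 40; -0.05 0.03 0.3 -0.08 -0.02 -0.02 40; 0 0 0.4 0 0 0 40; 0 0 0.4 0 0 0 40; 0 0 0.3 0 0 0 40; 0 0 0.1 0 0 0 40; 0 0 0 0 0 0 40; 0 0 0 0 0 0 40; 0 0 0 0 0 0 40; 0 0 0 0 0 0 40'; python3 plan.py .4868 -.0638 .155 11.3 1
```

```text
clock: 19.6
position: [0.4866, -0.0745, 0.1636]
ee_rot: [0.639, 0.769, 0.001, 0.004]
ft_force: [0.9, -0.2, -1.8]
grip_width: 0.554
t19.60 pos [ 0.4866 -0.0745  0.1636] yaw 10.54 tilt 0.44 w 0.554 F [ 0.94 -0.21 -1.76] T [ 0.    0.01 -0.01]
dp [ 0.0002  0.0107 -0.0086]
[ 0.263  0.052  0.213  0.046  0.03  -0.096]
```

```bash
python3 -m crank '0.12 0.03 0 0.02 0.02 -0.05 40; 0.12 0.02 0 0.02 0.01 -0.05 40; 0 0 0 0 0 0 40; 0 0 0 0 0 0 40; 0 0 0 0 0 0 40; 0 0 0 0 0 0 40; 0 0 0 0 0 0 40; 0 0 0 0 0 0 40; 0 0 0 0 0 0 40; 0 0 0 0 0 0 40'; python3 plan.py .4868 -.0638 .155 11.3 1
```

```text
clock: 20.6
position: [0.4873, -0.0634, 0.1643]
ee_rot: [0.633, 0.774, 0.001, 0.0]
ft_force: [-0.4, 0.5, -1.8]
grip_width: 0.554
t20.60 pos [ 0.4873 -0.0634  0.1643] yaw 11.46 tilt 0.11 w 0.554 F [-0.41  0.53 -1.77] T [0.   0.08 0.03]
dp [-0.0005 -0.0004 -0.0093]
[-0.008 -0.015  0.232  0.013 -0.004  0.02 ]
```

```bash
python3 -m crank '-0.01 -0.01 0.06 0.01 0 0 40; 0 0 0.06 0 0 0 40; 0 0 0.05 0 0 0 40; 0 0 0.03 0 0 0 40; 0 0 0.02 0 0 0 40; 0 0 0 0 0 0 40; 0 0 0 0 0 0 40; 0 0 0 0 0 0 40; 0 0 0 0 0 0 40; 0 0 0 0 0 0 40'; python3 plan.py .4868 -.0638 .155 11.3 1
```

```text
clock: 21.6
position: [0.487, -0.064, 0.1551]
ee_rot: [0.633, 0.774, 0.0, -0.0]
ft_force: [-0.4, 0.7, 0.1]
grip_width: 0.547
t21.60 pos [ 0.487  -0.064   0.1551] yaw 11.45 tilt 0.06 w 0.547 F [-0.39  0.73  0.07] T [0.07 0.26 0.01]
dp [-0.0002  0.0002 -0.0001]
[ 0.006 -0.005  0.003  0.    -0.007  0.019]
```

Contact (Fz rose by about 2 N). One more light press, then release.

```bash
python3 -m crank '0 0 0.02 0 0 0 40; 0 0 0 0 0 0 40; 0 0 0 0 0 0 40; 0 0 0 0 0 0 60; 0 0 0 0 0 0 75; 0 0 0 0 0 0 85.4; 0 0 0 0 0 0 85.4; 0 0 0 0 0 0 85.4; 0 0 0 0 0 0 85.4; 0 0 0 0 0 0 85.4'; python3 plan.py .4868 -.0638 .27 11.3 4
```

```text
clock: 22.6
position: [0.4878, -0.0641, 0.1552]
ee_rot: [0.633, 0.774, 0.001, 0.0]
ft_force: [-0.8, -0.4, 0.9]
grip_width: 0.998
t22.60 pos [ 0.4878 -0.0641  0.1552] yaw 11.45 tilt 0.11 w 0.998 F [-0.79 -0.43  0.86] T [ 0.02 -0.01  0.05]
dp [-0.001   0.0003  0.1148]
[ 0.004 -0.005 -0.718  0.003 -0.002  0.005]
[ 0.004 -0.005 -0.718  0.003 -0.002  0.005]
[ 0.003 -0.005 -0.718  0.003 -0.002  0.005]
[ 0.003 -0.005 -0.718  0.003 -0.002  0.005]
```

```bash
python3 -m crank '0 0 -0.3 0 0 0 85; 0 0 -0.6 0 0 0 85; 0 0 -0.8 0 0 0 85; 0 0 -0.8 0 0 0 85; 0 0 -0.4 0 0 -1 85; 0 0 0 0 0 -1 85; 0 0 0 0 0 -1 85; 0 0 0 0 0 -1 85; 0 0 0 0 0 -1 85; 0 0 0 0 0 -1 85'; python3 plan.py .624 .0165 .26 84.7 5
```

```text
clock: 23.6
position: [0.4875, -0.067, 0.2843]
ee_rot: [0.252, 0.968, 0.001, 0.003]
ft_force: [0.1, -0.2, 0.3]
grip_width: 0.995
t23.60 pos [ 0.4875 -0.067   0.2843] yaw 60.85 tilt 0.40 w 0.995 F [ 0.09 -0.25  0.33] T [-0.03 -0.03 -0.04]
dp [ 0.1365  0.0835 -0.0243]
[-0.392  0.696  0.127  0.005  0.009 -0.596]
[-0.449  0.661  0.126  0.005  0.009 -0.596]
[-0.502  0.622  0.125  0.005  0.009 -0.596]
[-0.552  0.578  0.124  0.005  0.009 -0.596]
[-0.599  0.53   0.123  0.005  0.009 -0.596]
```

I'll move aside to check the stack and the knob.

```bash
python3 -m crank '0.4 0.3 0 0 0 -0.6 60; 0.9 0.4 0 0 0 -0.6 60; 0.9 0.4 0 0 0 -0.6 60; 0.9 0.4 0 0 0 -0.6 60; 0.9 0.4 0 0 0 -0.6 30; 0.5 0.2 0 0 0 0 30; 0 0 0 0 0 0 30; 0 0 0 0 0 0 30; 0 0 0 0 0 0 30; 0 0 0 0 0 0 30'; python3 - <<'E'
from geo import *
from workcell import camera
P=[];D=[]
for i in range(6):
    p,d=camera('top');P.append(p.astype(float));D.append(d)
p=np.mean(P,0);d=np.median(D,0);crop('top',p.astype(np.uint8),290,140,100,90,7,'pics/g7t.png')
np.savez('top2.npz',p=p,d=d)
X=cloud('top',d);s=X[180:220,320:360].reshape(-1,3);t=s[(s[:,2]>.06)];print(np.histogram(t[:,2],np.arange(.06,.12,.004)))
for lo,hi in((.072,.1),(.085,.1),(.1,.115)):
    q=t[(t[:,2]>lo)&(t[:,2]<hi)];print(len(q),q.mean(0),cv2.minEnclosingCircle((q[:,:2]*1e3).astype(np.float32)))
E
```

```text
clock: 24.6
position: [0.338, 0.0622, 0.2899]
ee_rot: [0.038, 0.999, 0.0, 0.01]
ft_force: [-0.3, -0.9, 0.1]
grip_width: 0.351
(array([  2,   6,   2,  13,  84,  26,  11, 134,  33,   4,  10,  23,   0,
         0]), array([0.06 , 0.064, 0.068, 0.072, 0.076, 0.08 , 0.084, 0.088, 0.092,
       0.096, 0.1  , 0.104, 0.108, 0.112, 0.116]))
305 [ 0.4835 -0.0635  0.0858] ((486.40234375, -63.81554412841797), 31.98044204711914)
180 [ 0.4858 -0.0637  0.0908] ((485.93780517578125, -64.01966857910156), 24.603017807006836)
33 [ 0.4862 -0.0658  0.1048] ((486.61407470703125, -64.40093994140625), 23.70964241027832)
```

View pics/g7t.png

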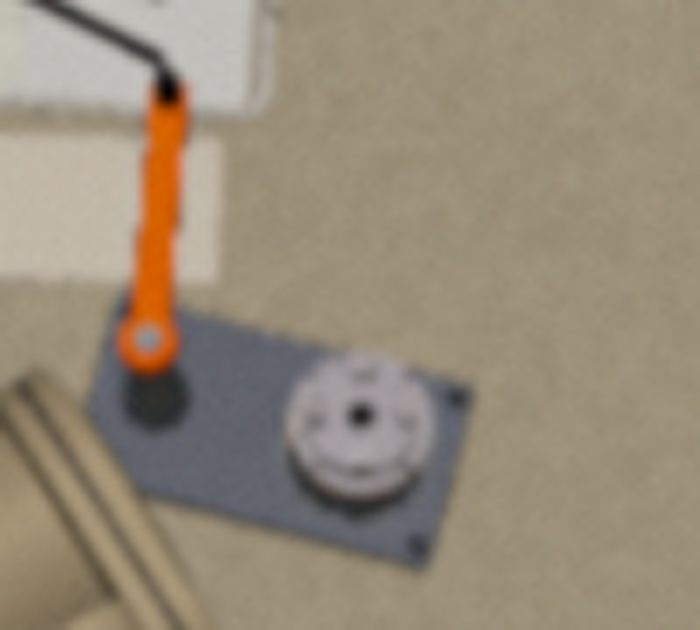

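The stack is centred: silver at (360,425) in the crop, brim at 80, crown at 92 and teeth at 105 mm. The knob top is at about (167,80). Now I'll locate it.

```bash
python3 - <<'E'
from geo import *
z=np.load('top2.npz');X=cloud('top',z['d']);p=z['p']
s=X[142:160,305:325];m=(s[...,2]>.128)&(s[...,2]<.16);print(m.sum(),np.median(s[m],0),np.argwhere(m).mean(0)[::-1]+[305,142])
print(ray('top',(np.array([[167,86],[167,72],[148,341]]))/7+[290,140]-.5,.140))
pv=ray('top',np.array([[148,341]])/7+[290,140]-.5,.125)[0];print('pivot',pv)
E
python3 plan.py .624 .0165 .26 84.7 8
```

```text
17 [0.6241 0.0154 0.1427] [313.4118 151.1176]
[[0.6228 0.0147 0.14  ]
 [0.6291 0.0145 0.14  ]
 [0.5103 0.026  0.14  ]]
pivot [0.5141 0.0264 0.125 ]
t24.90 pos [0.3375 0.0626 0.2895] yaw 85.69 tilt 1.08 w 0.350 F [ 0.12  0.29 -0.14] T [-0.03  0.06 -0.01]
dp [ 0.2865 -0.0461 -0.0295]
[-0.902 -0.076  0.109  0.001  0.017  0.015]
[-0.902 -0.074  0.107  0.001  0.017  0.015]
[-0.902 -0.072  0.105  0.001  0.017  0.015]
[-0.903 -0.07   0.103  0.001  0.017  0.015]
[-0.903 -0.068  0.101  0.001  0.017  0.015]
[-0.904 -0.067  0.099  0.001  0.017  0.015]
[-0.904 -0.065  0.097  0.001  0.017  0.015]
[-0.904 -0.063  0.094  0.001  0.017  0.015]
```

```bash
python3 -m crank '-0.5 -0.04 0.05 0 0.03 0 36; -0.9 -0.07 0.1 0 0.03 0 36; -0.9 -0.07 0.1 0 0.03 0 36; -0.9 -0.07 0.1 0 0.03 0 36; -0.9 -0.07 0.1 0 0 0 36; -0.9 -0.07 0.1 0 0 0 36; -0.9 -0.07 0.1 0 0 0 36; -0.9 -0.07 0 0 0 0 36; -0.3 -0.02 0 0 0 0 36; 0 0 0 0 0 0 36'; python3 plan.py .624 .0155 .195 84.7 1
```

```text
clock: 25.9
position: [0.6316, 0.02, 0.2613]
ee_rot: [0.033, 0.999, -0.002, 0.001]
ft_force: [-1.2, 0.1, -0.8]
grip_width: 0.422
t25.90 pos [0.6316 0.02   0.2613] yaw 86.20 tilt 0.31 w 0.422 F [-1.17  0.09 -0.81] T [ 0.    0.08 -0.02]
dp [-0.0076 -0.0045 -0.0663]
[ 0.186 -0.117  1.658 -0.032  0.022  0.188]
```

```bash
python3 -m crank '0.1 -0.06 0 -0.03 0.02 0.1 36; 0.09 -0.06 0.2 0 0 0.08 36; 0 0 0.3 0 0 0 36; 0 0 0.3 0 0 0 36; 0 0 0.3 0 0 0 36; 0 0 0.2 0 0 0 36; 0 0 0 0 0 0 36; 0 0 0 0 0 0 36; 0 0 0 0 0 0 36; 0 0 0 0 0 0 36'; python3 plan.py .624 .0155 .195 84.7 1; python3 - <<'E'
from h import *
from workcell import camera
p,d=camera('side');crop('side',p,260,120,120,90,6,'pics/g8.png')
E
```

```text
clock: 26.9
position: [0.6198, 0.0166, 0.2044]
ee_rot: [0.046, 0.999, 0.001, -0.001]
ft_force: [0.4, 0.6, 0.2]
grip_width: 0.423
t26.90 pos [0.6198 0.0166 0.2044] yaw 84.70 tilt 0.17 w 0.423 F [0.43 0.6  0.22] T [ 0.   -0.01  0.03]
dp [ 0.0042 -0.0011 -0.0094]
[-0.107 -0.019  0.235  0.014 -0.015 -0.001]
```

View pics/g8.png

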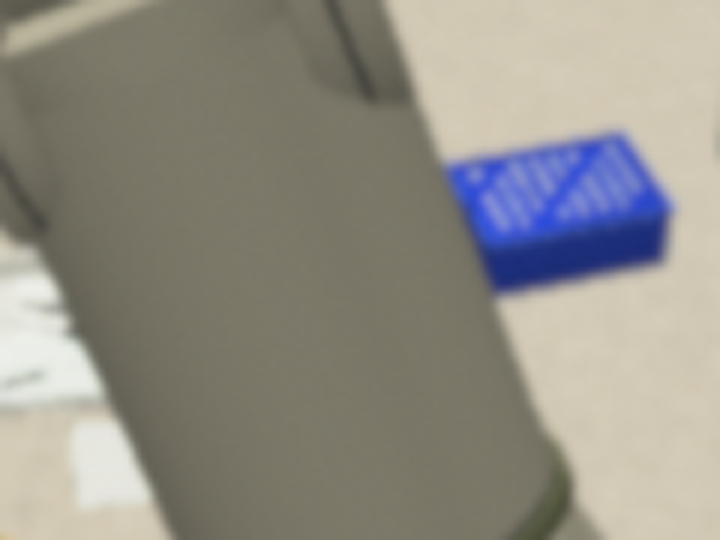

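The arm hides the knob, so I'll check it by feel: lower 8 mm and close on it lightly.

```bash
python3 -m crank '-0.1 -0.02 0.1 0 0 0 36; 0 0 0.1 0 0 0 36; 0 0 0 0 0 0 36; 0 0 0 0 0 0 0; 0 0 0 0 0 0 0; 0 0 0 0 0 0 0; 0 0 0 0 0 0 0; 0 0 0 0 0 0 0; 0 0 0 0 0 0 0; 0 0 0 0 0 0 0' 20; python3 plan.py .624 .0155 .195 84.7 1
```

```text
clock: 27.95
position: [0.6245, 0.0153, 0.1963]
ee_rot: [0.046, 0.999, 0.001, -0.0]
ft_force: [0.2, -0.7, -0.7]
grip_width: 0.128
t27.95 pos [0.6245 0.0153 0.1963] yaw 84.69 tilt 0.13 w 0.128 F [ 0.22 -0.69 -0.73] T [-0.07 -0.03  0.05]
dp [-0.0005  0.0002 -0.0013]
[ 0.012  0.005  0.032  0.015 -0.007 -0.001]
```

The knob is gripped (11 mm). I'll loosen slightly and sweep it round the arc, turning the tool with the arm.

```bash
python3 -m crank '0 0 0 0 0 0 17; 0.01 -0.2 0 0 0 0.5 17; 0.02 -0.3 0 0 0 0.8 17; 0.02 -0.3 0 0 0 0.8 17; 0.02 -0.3 0 0 0 0.8 17; 0.02 -0.3 0 0 0 0.8 17; 0.02 -0.3 0 0 0 0.8 17; 0.01 -0.2 0 0 0 0.5 17; 0 0 0 0 0 0 17; 0 0 0 0 0 0 17'; cat >> plan.py <<'E'
    o=get_obs();pv=np.array([.5141,.0266]);v=o['position'][:2]-pv
    print('arc r %.4f armang %.1f keeper %.3f'%(np.hypot(*v),np.degrees(np.arctan2(v[1],v[0])),np.arctan2(v[1],v[0])+np.radians(107.2)))
E
python3 plan.py
```

```text
clock: 28.95
position: [0.5914, -0.0511, 0.1969]
ee_rot: [0.396, 0.918, 0.003, -0.0]
ft_force: [-0.2, 0.0, 0.2]
grip_width: 0.203
t28.95 pos [ 0.5914 -0.0511  0.1969] yaw 43.39 tilt 0.34 w 0.203 F [-0.18  0.03  0.15] T [ 0.03 -0.02  0.03]
arc r 0.1096 armang -45.2 keeper 1.083
```

```bash
python3 -m crank '0.02 -0.25 0 0 0 0.5 17; 0.02 -0.3 0 0 0 0.8 17; 0.02 -0.3 0 0 0 0.8 17; 0.02 -0.3 0 0 0 0.8 17; 0.02 -0.3 0 0 0 0.8 17; 0.02 -0.3 0 0 0 0.8 17; 0.02 -0.3 0 0 0 0.8 17; 0.01 -0.2 0 0 0 0.5 17; 0 0 0 0 0 0 17; 0 0 0 0 0 0 17'; python3 plan.py
```

```text
clock: 29.95
position: [0.5117, -0.0774, 0.1978]
ee_rot: [0.726, 0.687, 0.005, 0.001]
ft_force: [0.4, 0.1, -0.0]
grip_width: 0.194
t29.95 pos [ 0.5117 -0.0774  0.1978] yaw -3.14 tilt 0.61 w 0.194 F [ 0.42  0.13 -0.04] T [ 0.01  0.03 -0.02]
arc r 0.1040 armang -91.3 keeper 0.277
```

```bash
python3 -m crank '-0.12 -0.1 0 0 0 0.3 17; -0.02 -0.2 0 0 0 0.5 17; 0 -0.2 0 0 0 0.5 17; 0 -0.15 0 0 0 0.4 17; 0 -0.1 0 0 0 0.1 17; 0 -0.06 0 0 0 0 17; 0 -0.06 0 0 0 0 17; 0 0 0 0 0 0 17; 0 0 0 0 0 0 17; 0 0 0 0 0 0 17'; python3 plan.py
```

```text
clock: 30.95
position: [0.4818, -0.0757, 0.1994]
ee_rot: [0.802, 0.598, 0.007, 0.003]
ft_force: [-0.9, -0.1, 0.5]
grip_width: 0.201
t30.95 pos [ 0.4818 -0.0757  0.1994] yaw -16.59 tilt 0.87 w 0.201 F [-0.88 -0.06  0.55] T [-0.03  0.04  0.01]
arc r 0.1073 armang -107.5 keeper -0.006
```

Close to the stop. I'll push on until the force shows it, correcting the small tilt.

```bash
python3 -m crank '-0.03 -0.06 0 0 0 0 17; 0 -0.06 0 0 0 0 17; 0 -0.06 0 0 0 0 17; 0 -0.05 0 0 0 0 17; 0 0 0 0 0 0 17; 0 0 0 0 0 0 17; 0 0 0 0 0 0 17; 0 0 0 0 0 0 17; 0 0 0 0 0 0 17; 0 0 0 0 0 0 17'; python3 plan.py
```

```text
clock: 31.95
position: [0.4802, -0.0757, 0.2021]
ee_rot: [0.801, 0.598, 0.013, 0.013]
ft_force: [1.5, 0.0, 0.7]
grip_width: 0.199
t31.95 pos [ 0.4802 -0.0757  0.2021] yaw -16.49 tilt 2.13 w 0.199 F [1.45 0.01 0.71] T [-0.04 -0.21 -0.02]
arc r 0.1077 armang -108.3 keeper -0.020
```

It moved only 2 mm of the 9 commanded, with an opposing force, so it is at the stop. Open, lift and back off for a look.

```bash
python3 -m crank '0 0.03 0 0 0 0 40; 0 0 0 0 0 0 40; 0 0 0 0 0 0 40; 0 0 -0.3 0 0 0 40; 0 0 -0.6 0 0 0 40; 0 0 -0.6 0 0 0 40; 0.4 0 -0.6 0 0 0 40; 0.8 -0.3 0 0 0 0 40; 0.9 -0.4 0 0 0 0 40; 0.9 -0.4 0 0 0 0 40'; python3 plan.py
```

```text
clock: 32.95
position: [0.47, 0.0493, 0.2878]
ee_rot: [0.805, 0.593, 0.012, 0.012]
ft_force: [0.8, -0.2, 0.7]
grip_width: 0.469
t32.95 pos [0.47   0.0493 0.2878] yaw -17.26 tilt 1.99 w 0.469 F [ 0.77 -0.2   0.72] T [ 0.03 -0.01  0.01]
arc r 0.0496 armang 152.8 keeper 4.538
```

```bash
python3 -m crank '0.9 -0.4 0 0 0 0 40; 0.6 -0.3 0 0 0 0 40; 0 0 0 0 0 0 40; 0 0 0 0 0 0 40; 0 0 0 0 0 0 40; 0 0 0 0 0 0 40; 0 0 0 0 0 0 40; 0 0 0 0 0 0 40; 0 0 0 0 0 0 40; 0 0 0 0 0 0 40'; python3 - <<'E'
from geo import *
from workcell import camera
P=[];D=[]
for i in range(6):
    p,d=camera('top');P.append(p.astype(float));D.append(d)
p=np.mean(P,0);d=np.median(D,0);crop('top',p.astype(np.uint8),290,140,100,90,7,'pics/g9t.png')
X=cloud('top',d);s=X[180:220,320:360].reshape(-1,3);t=s[(s[:,2]>.06)];print(np.histogram(t[:,2],np.arange(.06,.15,.005)))
q=t[(t[:,2]>.06)&(t[:,2]<.1)];print(cv2.minEnclosingCircle((q[:,:2]*1e3).astype(np.float32)))
sub=X[175:225,295:365];pp=p[175:225,295:365]
m=(pp[...,0]>130)&(pp[...,2]<.5*pp[...,0])&(sub[...,2]>.1)
uv=np.argwhere(m)[:,::-1]+[295,175];W=(ray('top',uv,.118)[:,:2]*1e3).astype(np.float32);r=cv2.minAreaRect(W);print(r);b=cv2.boxPoints(r);e=b[1:]-b[:-1];print(e,np.degrees(np.arctan2(e[:,1],e[:,0])))
p,d=camera('side');cv2.imwrite('pics/g9s.png',p[:,:,::-1])
E
```

```text
clock: 33.95
position: [0.4596, 0.118, 0.2869]
ee_rot: [0.805, 0.593, 0.012, 0.011]
ft_force: [-0.4, 0.1, -0.5]
grip_width: 0.467
(array([  4,   4,   7,  85,  22,  32,  59,   5,  15,  11,  34, 132,   4,
         1,   3,   0,  12]), array([0.06 , 0.065, 0.07 , 0.075, 0.08 , 0.085, 0.09 , 0.095, 0.1  ,
       0.105, 0.11 , 0.115, 0.12 , 0.125, 0.13 , 0.135, 0.14 , 0.145]))
((486.3675231933594, -64.26455688476562), 31.92041015625)
((501.8859558105469, -23.92761993408203), (129.4403839111328, 25.39916229248047), 74.3656234741211)
[[ 24.4594  -6.845 ]
 [ 34.8839 124.6512]
 [-24.4594   6.845 ]] [-15.6344  74.3656 164.3656]
```

View pics/g9t.png

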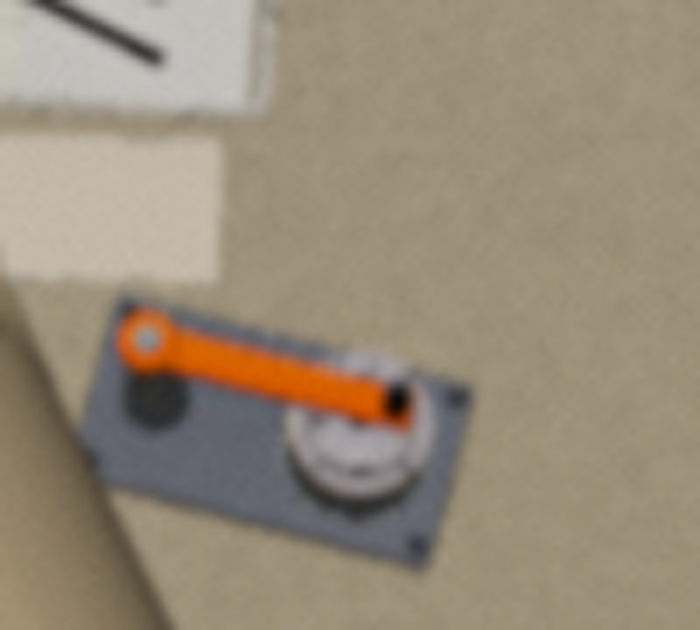

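View pics/g9s.png

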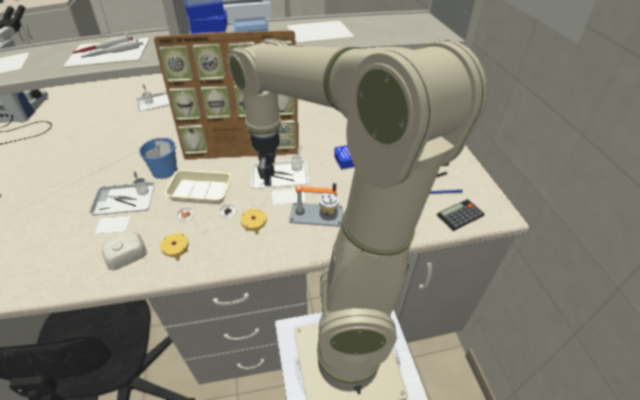

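The keeper lies over the stack, parallel to the rack edge. It runs from the pivot at (148,340) to the knob at (397,400) in the crop, about 0.03 rad from the rack axis. The stack centre hasn't moved, the dishes are in place and the gripper is clear.

```bash
python3 - <<'E'
from workcell import hand_in
print(hand_in())
E
```

```text
the job is handed in; nothing more can be done
None
```

I stacked the brass hub (crown down, meshed home) and the silver hub (crown up on its back), swung the keeper to its stop, and handed in at about 34 s. No verdict was reported.

- **Brass hub:** it is the smallest of the three brass look-alikes. I turned it about 9° using tooth angles read from the depth images. The teeth dropped in on the first descent with no search needed. After release its back measured 69 mm, centred on the rack axis to within about 1 mm.
- **Silver hub:** after release the crown measured about 91 mm and the teeth about 105 mm over the bench. It was centred on the stack within 1 mm, and the same after the keeper swing.
- **Keeper:** pushed by the knob until it moved only 2 mm of the 9 mm commanded. In the picture it lies within about 0.03 rad of the rack axis.
- **Bystanders:** the two dishes look undisturbed in the last side view. The black marker is mostly hidden there and I did not measure it, though the arm stayed well above it.

**Discrepancies:** one sideways move away from the stack went the wrong way, in free space and without touching anything. The top and side cameras disagreed by 2–3 mm on hub positions, within the stated calibration tolerance. Otherwise no check failed.

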